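# Stand a relay box on edge between another and a carton

### The arm

A 6-joint arm with a two-finger parallel gripper is mounted at the origin on a cart in front of the work surface, level with it; the furniture and walls round the work are solid. World frame = base frame: x ahead of the robot, y to its left, z up, the work surface at z = 0. Lengths are in mm, angles in rad, forces in N, time in s.
With the tool pointing down it reaches from about 325 to 900 mm from the base axis. Payload 6.1 kg.
Tool frame: the origin (TCP) lies midway between the tips of the shut fingers; the grasp point (between the pads) lies 19 mm behind it; z points along the fingers, y is the line along which they close (so a half turn about z gives the same grasp; the last joint's range is limited). The gripper opens to 87 mm and grips with 3 to 60 N. Pads are 19 mm wide; open, the fingers measure 117 mm over their backs; the gripper's body (75 mm by 190 mm) begins 51 mm behind the grasp point.
Start: joints at [1.1, 0.22, 1.526, -0, 1.395, -0.126], TCP at [211.253, 588.207, 222.538] pointing down, gripper open.
Joint ranges: [-2.98, 2.98], [-0.91, 2.08], [0.09, 2.57], [-1.24, 4.39], [0.2, 2.65], [-2.68, 2.68]. Speed limits (rad/s): [2.57, 2.57, 3.01, 3.14, 3.14, 3.14].

### API

Orientations are given as a unit quaternion [w, x, y, z].
In Python, from station import r gives the robot as it stands. The module is installed in compiled form; this text tells all that it offers.
- The arm moves only by the tool play_rows, never from a script. Its argument "steps" is text: rows parted by semicolons, each of 7 numbers parted by spaces: the turn, a rotation vector about the tool's x, y, z in degrees, then the shift along the tool's x, y, z in mm, then the closure, from 0 (fully open) to 1 (shut). A call has exactly 10 rows; each row is the pose to reach, as a shift and turn from the pose commanded when the call began, along the tool's axes at that moment; what a row does not reach only later rows make up. A row lasts 1/10 s, in which the tool goes at most 50 mm and 8.59 degrees, less where a joint would pass 70% of its speed; a pose out of reach is approached as far as the arm can. A call with a gripper value outside its range is refused whole. The fingers move at their own pace and stop on an object; the grip force is fixed at half the most. Time passes only in rows, so rows that repeat a pose let the fingers close, or fill a call up. It gives the time, the measured TCP pose, the force, the opening and the grip force at its end, in the units of the state.
- r.get_obs(): the state, without advancing time (a new reading comes with each control period).
- r.snapshot(name): name is "scene" or "top"; returns a dict with "frame" (480x640x3 uint8, red, green, blue), "fx", "fy", "cx", "cy" (pixels), "extrinsics" (4x4, takes a point from camera to world coordinates). Camera axes: x right, y up, looking along -z (the intrinsics and any distortion apply to the point x, -y, -z); pixel columns grow to the right and rows downward; lengths in mm; the calibration is good to about 2 mm. A picture is of the moment at which its call begins. There is no depth.
- r.job_done(): hands the job in; it is judged then, once.
The state is a dict: "time": time; "joint_pos": joint angles; "joint_vel": joint speeds; "joint_efforts": joint torques, N m; "tool_pos": TCP position; "ee_rot": TCP orientation; "force": force on the tool from outside, world axes, zero at the start; "ft_torque": the same for the moment, N m; "width": finger opening in mm; "grasp_force": force on a finger pad.
Only numpy, scipy, OpenCV 4.12 (cv2) and the standard library are available. Lean on these libraries where they do the work, as an engineer would, in place of code of your own. Each camera call takes 0.05 s, during which the arm holds its last target. There are 200 camera calls.

### The job

Take the black relay box out of the sloping rest and stand it upright on one of its long thin edges, a broad face flush against the long side of the flat-lying white relay box with three dark windows that faces the robot, their ends level; set it down and let go of it, do not drop it. Then put the white carton in front of it as a bookend, standing on its base with one of its small ends touching the middle of the relay box's free broad face and square to it. Press gently, and leave the spool, multimeter, screwdriver and marker where they are.

Things in the scene. Friction and masses are not known exactly. Their poses are not given: they have to be found in the camera images.
- relay_box: black flat relay box, 104 (own x) x 160 (own y) x 37 (own z) mm, about 0.24 kg, loose. Origin at the centre of its underside (own z = 0, one of the broad faces). At the start it lies back in the sloping rest, its own x pointing down along the slope, its own z out of the rest; it leans 35 degrees from upright.
- relay_mid (a point): centre of the black relay box's volume (18.5 mm along own z from relay_box); axes as relay_box. 52 mm above the bench when the box stands on a long thin edge.
- white_box: white relay box with three dark windows in its top, lying flat and fixed to the bench, 104 (own x) x 160 (own y) mm, 43 mm high. Origin at the centre of its underside, z up; its own -x side (52 mm from the origin, 160 mm long) faces the robot.
- rest: fixed aluminium V-shaped sloping rest of bent sheet, about 100 x 130 mm, 70 mm high. Origin on the bench. Its back leans 35 degrees from vertical with its top towards own -x; the back ends 58 mm up the slope, so the upper 46 mm of the relay box stand clear on both faces; ledge 42 mm deep with a 6 mm lip.
- rest_top_edge (a point): middle of the relay box's upper long edge as it lies in the rest (104 mm up the slope from the ledge, in the middle of its 37 mm thickness); axes as rest.
- carton: white carton standing on its base, 60 (own x) x 100 (own y) x 68 (own z) mm, about 0.12 kg, loose. Origin at the centre of its underside. Its small ends look along own +y and -y, 50 mm from the origin.
- spool: solder spool, 58 mm diameter, 40 mm high, a bystander. Origin under its centre.
- meter: multimeter lying on its back, 150 (own x) x 74 x 45 mm, a bystander. Origin under its centre.
- blue_driver: blue screwdriver lying flat, 155 mm long, a bystander. Origin under its centre.
- marker: white marker pen with black cap lying flat, 126 mm long, 18 mm thick, a bystander. Origin under its centre.
Not all that is in view belongs to the job. What is shaped like the carton but purple is not meant.

How it is judged (in metres and radians):
On the way:
1. the relay box stands on a long thin edge, flush against the white box, ends level, let go (angle between relay_box's own z axis and vertical between 1.5208 and 1.6208 rad and angle between relay_box's own y axis and vertical between 1.5208 and 1.6208 rad and height (world z) of relay_mid between 0.048 and 0.056 m and x of relay_mid in the frame of white_box between -0.072 and -0.0685 m and y of relay_mid in the frame of white_box between -0.012 and 0.012 m and angle between the z axis of relay_box and the x axis of white_box, either way round below 0.04 rad and contact force between relay_box and the fingers below 0.1 N and linear speed of relay_box below 0.02 m/s), for 0.2 s.
At the end, for the whole second after the job is handed in: Relay box on a long thin edge (0.05 rad), within 1.5 mm of the white box's robot-side face, parallel (0.04 rad), ends level (12 mm). Carton on its base, a small end within 2 mm of the relay box's free face, square (0.06 rad), within 12 mm of its middle. Both at rest, let go (all of step 1 and y of carton in the frame of relay_mid between -0.012 and 0.012 m and angle between carton's own z axis and vertical below 0.05 rad and height (world z) of carton below 0.004 m and angle between the y axis of carton and the z axis of relay_box, either way round below 0.06 rad and contact force between carton and the fingers below 0.1 N and linear speed of carton below 0.02 m/s and (z of carton in the frame of relay_mid between 0.0665 and 0.0705 m or z of carton in the frame of relay_mid between -0.0705 and -0.0665 m)); the robot touches nothing.
It fails at once if the relay box was dropped from more than 30 mm (height (world z) of relay_mid above 0.085 m and contact force between relay_box and anything else below 0.001 N and contact force between relay_box and the fingers below 0.001 N).
It fails at once if the relay box was pressed against the white box with more than 40 N (contact force between relay_box and white_box above 40 N).
It fails at once if the carton was pressed against the relay box with more than 40 N (contact force between carton and relay_box above 40 N).
It fails at once if a bystander was moved more than 20 mm (distance of any of spool, meter, blue_driver, marker from where it was at the start of the episode above 0.02 m).
It also fails if it takes over 66 s, if anything falls off the work surface, if the arm or the gripper's body presses on something with over 40 N, if the wrist force passes 120 N, or if a joint passes its speed limit or range.

## Working session

There is one attempt and no reset: what is moved stays moved. The work goes in short steps, Python scripts to look and compute and a tool call to move; the robot and the scene stay as the last step left them, time stands still between calls to the robot, and variables do not carry over. Pictures are saved under pics/ and viewed, at most 12 in all, crops included, and the job is handed in when it is done.

Besides the shell and the picture viewer there is one more tool, called by a JSON object that holds its "api" and its "payload", one argument or row to a line. play_rows: Moves the arm, as the interface text tells. Its arguments: {"type":"object","properties":{"steps":{"type":"string"}},"required":["steps"]}

```bash
mkdir -p pics; python3 - <<'E'
from station import r
import cv2,numpy as np
np.set_printoptions(suppress=True,precision=4)
for n in("scene","top"):
    s=r.snapshot(n); cv2.imwrite(f"pics/{n}0.png",s["frame"][:,:,::-1]); np.savez(f"{n}0.npz",**s)
    print(n,[k for k in s],s["fx"],s["fy"],s["cx"],s["cy"]);print(s["extrinsics"])
print(r.get_obs())
E
```

```text
scene ['frame', 'fx', 'fy', 'cx', 'cy', 'extrinsics'] 456.68396350658634 456.68396350658634 330.9210252016318 244.60066390283623
[[   0.8989    0.1796   -0.3996  169.6274]
 [  -0.4374    0.4212   -0.7946 -413.4732]
 [   0.0256    0.889     0.4571  488.7088]
 [   0.        0.        0.        1.    ]]
top ['frame', 'fx', 'fy', 'cx', 'cy', 'extrinsics'] 614.9295378362333 614.9295378362333 315.78296262696415 235.86810665150026
[[  -0.0167    0.9819   -0.1889  299.4163]
 [  -0.9997   -0.0192   -0.0116  251.0596]
 [  -0.0151    0.1886    0.9819 1328.9375]
 [   0.        0.        0.        1.    ]]
{'time': 0.1, 'joint_pos': array([ 1.0999,  0.2212,  1.5275, -0.    ,  1.3947, -0.1261]), 'joint_vel': array([ 0.0001, -0.0018, -0.004 , -0.0014,  0.0001,  0.0032]), 'joint_efforts': array([  0.0003, -49.595 , -38.8517,   0.0702,   0.0517,  -0.    ]), 'tool_pos': array([211.0017, 587.7152, 221.5461]), 'ee_rot': array([-0.0003,  0.1715,  0.9852, -0.0008]), 'force': array([ 0.6526, -0.001 , -0.5014]), 'ft_torque': array([-0.0192,  0.0262,  0.0296]), 'grasp_force': 0.0, 'width': 87.13503429614138}
```

View pics/scene0.png

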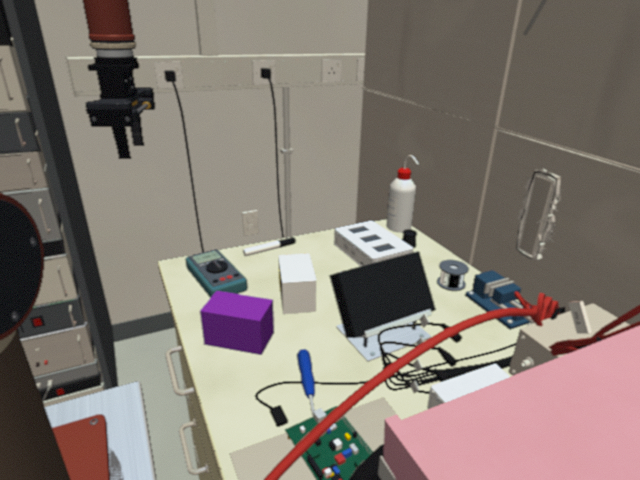

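View pics/top0.png

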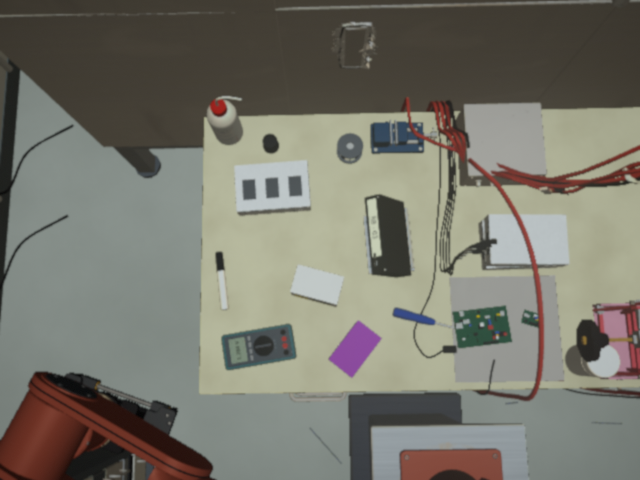

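The scene view shows the black box in the rest at (385,293), the windowed white box at (373,243), the carton at (297,283) and the purple decoy at (238,322). In the top view they are at (388,237), (273,187), (317,285) and (355,348).

Candidates (top view):
- **Black box:** the box in the rest (388,237). The black cap (270,143) is not it.
- **White box:** the one with three windows (273,187), not the plain white box (525,240).
- **Carton:** white (317,285), not purple (355,348).

I'll check these in a close crop.

```bash
cat > h.py <<'E'
import numpy as np,cv2
np.set_printoptions(suppress=True,precision=2)
def load(n): return dict(np.load(n))
def ray(s,uv):
    uv=np.atleast_2d(np.array(uv,float)); E=s["extrinsics"]
    d=np.c_[(uv[:,0]-s["cx"])/s["fx"],-(uv[:,1]-s["cy"])/s["fy"],-np.ones(len(uv))]@E[:3,:3].T
    return E[:3,3],d/np.linalg.norm(d,axis=1)[:,None]
def plane(s,uv,z):
    o,d=ray(s,uv); return o+d*((z-o[2])/d[:,2])[:,None]
def proj(s,P):
    P=np.atleast_2d(np.array(P,float)); E=s["extrinsics"]; c=(P-E[:3,3])@E[:3,:3]
    return np.c_[s["cx"]+s["fx"]*c[:,0]/-c[:,2], s["cy"]-s["fy"]*c[:,1]/-c[:,2]]
def tri(s1,u1,s2,u2):
    o1,d1=ray(s1,u1);o2,d2=ray(s2,u2);d1=d1[0];d2=d2[0]
    t=np.linalg.lstsq(np.c_[d1,-d2],o2-o1,rcond=None)[0]
    a=o1+t[0]*d1;b=o2+t[1]*d2; return (a+b)/2,np.linalg.norm(a-b)
E
python3 - <<'E'
from h import *
t=load("top0.npz");s=load("scene0.npz")
c=t["frame"][120:320,200:420,::-1]; cv2.imwrite("pics/tc.png",cv2.resize(c,None,fx=3,fy=3,interpolation=cv2.INTER_CUBIC))
c=s["frame"][210:360,270:470,::-1]; cv2.imwrite("pics/sc.png",cv2.resize(c,None,fx=4,fy=4,interpolation=cv2.INTER_CUBIC))
E
```

```text
(no output)
```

View pics/tc.png

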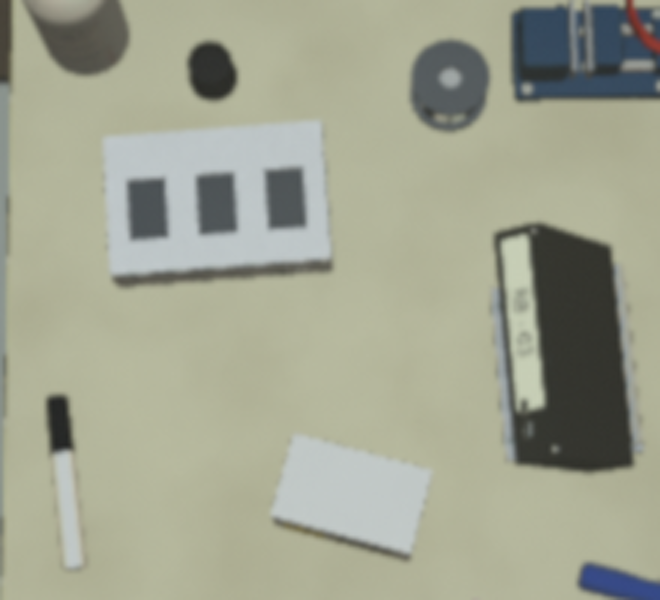

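View pics/sc.png

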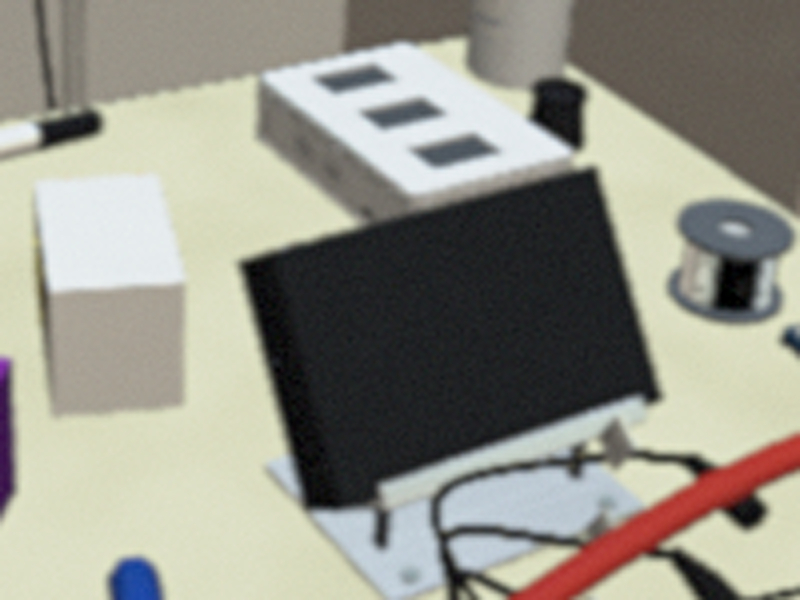

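The crops confirm the choice. In the top view the windowed box's top corners are near (235,166), (307,161), (310,207) and (237,211), the carton's top is at (298,265)–(336,304), and the black box's upper edge carries a label. Next I'll measure corners and stretch the dark tones to see the black box's edges.

```bash
python3 - <<'E'
from h import *
t=load("top0.npz");s=load("scene0.npz")
def corners(img,roi,seed,k):
    x0,y0,x1,y1=roi; c=cv2.resize(img[y0:y1,x0:x1],None,fx=4,fy=4,interpolation=cv2.INTER_CUBIC).astype(int)
    m=k(c).astype(np.uint8)*255
    cs=cv2.findContours(m,cv2.RETR_EXTERNAL,cv2.CHAIN_APPROX_NONE)[0]
    q=max(cs,key=cv2.contourArea); h=cv2.convexHull(q)
    for e in np.arange(.01,.12,.005):
        a=cv2.approxPolyDP(h,e*cv2.arcLength(h,True),True)
        if len(a)<=4:break
    # refine: fit lines to contour pts near each side
    P=a[:,0].astype(float);n=len(P);L=[];pts=q[:,0].astype(float)
    for i in range(n):
        A,B=P[i],P[(i+1)%n];d=(B-A)/np.linalg.norm(B-A);rel=pts-A
        along=rel@d;off=abs(rel@[-d[1],d[0]]);ok=(off<6)&(along>.12*np.linalg.norm(B-A))&(along<.88*np.linalg.norm(B-A))
        vx,vy,px,py=cv2.fitLine(pts[ok].astype(np.float32),cv2.DIST_HUBER,0,.01,.01).ravel();L.append((-vy,vx,-vy*px+vx*py))
    C=[np.linalg.solve([L[i-1][:2],L[i][:2]],[L[i-1][2],L[i][2]]) for i in range(n)]
    return (np.array(C)+.5)/4-.5+[x0,y0]
W=lambda th:(lambda c:(c.min(2)>th)&(c.max(2)-c.min(2)<25))
out={}
for nm,S,roi,th in [("white top",t,(225,150,320,216),165),("white scene",s,(330,215,415,262),195),("carton top",t,(285,260,350,310),165),("carton scene",s,(277,250,318,290),200)]:
    C=corners(S["frame"],roi,0,W(th)); out[nm]=C; z=43 if "white" in nm else 68
    P=plane(S,C,z); print(nm,C.tolist() and C.round(1).tolist());print(P[:,:2].round(1).tolist(),np.linalg.norm(P-np.roll(P,-1,0),axis=1))
for nm in("white","carton"):
    a=out[nm+" top"];b=out[nm+" scene"];z=43 if nm=="white" else 68
    Pa=plane(t,a,z);Pb=plane(s,b,z)
    for i,p in enumerate(Pa):
        j=np.argmin(np.linalg.norm(Pb-p,axis=1)); print(nm,*tri(t,a[i],s,b[j]))
def st(S,x0,y0,x1,y1,f):
    c=cv2.resize(S["frame"][y0:y1,x0:x1,::-1],None,fx=f,fy=f,interpolation=cv2.INTER_CUBIC); return np.clip((c.astype(float)-15)*5,0,255).astype(np.uint8)
a=st(t,355,185,425,285,6);b=st(s,325,248,445,348,4)
o=np.zeros((600,920,3),np.uint8);o[:600,:420]=a;o[:400,430:910]=b;cv2.imwrite("pics/blk.png",o[:, :910][:, :800] if 0 else cv2.resize(o,(800,522)))
E
```

```text
white top [[306.6, 159.0], [309.8, 205.2], [235.7, 210.7], [233.4, 164.8]]
[[717.9, 283.6], [614.1, 278.0], [605.2, 437.7], [708.2, 443.5]] [103.94 159.94 103.18 160.22]
white scene [[334.5, 228.1], [374.7, 220.1], [412.3, 248.1], [373.2, 258.4]]
[[603.1, 432.4], [712.1, 435.4], [711.3, 278.6], [611.5, 272.6]] [109.04 156.8   99.98 159.93]
carton top [[297.2, 263.4], [344.2, 275.7], [336.6, 303.7], [289.7, 291.0]]
[[484.6, 305.5], [457.1, 208.8], [400.0, 225.9], [427.6, 321.6]] [100.5   59.63  99.62  59.17]
carton scene [[309.7, 251.9], [316.4, 280.1], [282.5, 282.1], [277.9, 254.0]]
[[485.8, 306.2], [454.7, 205.9], [398.2, 223.1], [426.0, 322.2]] [105.06  59.01 103.01  61.89]
white [717.71 284.4   39.21] 3.0878511801641775
white [615.   278.09  39.46] 0.07533662937594471
white [605.98 438.13  39.96] 0.20939804810828488
white [712.63 442.58  39.34] 7.025857813415961
carton [484.91 305.34  68.56] 0.8972481459147507
carton [456.79 208.98  65.84] 1.261847648031043
carton [399.72 225.97  66.03] 0.8557280147234084
carton [426.77 321.82  68.17] 1.737996898894487
```

View pics/blk.png

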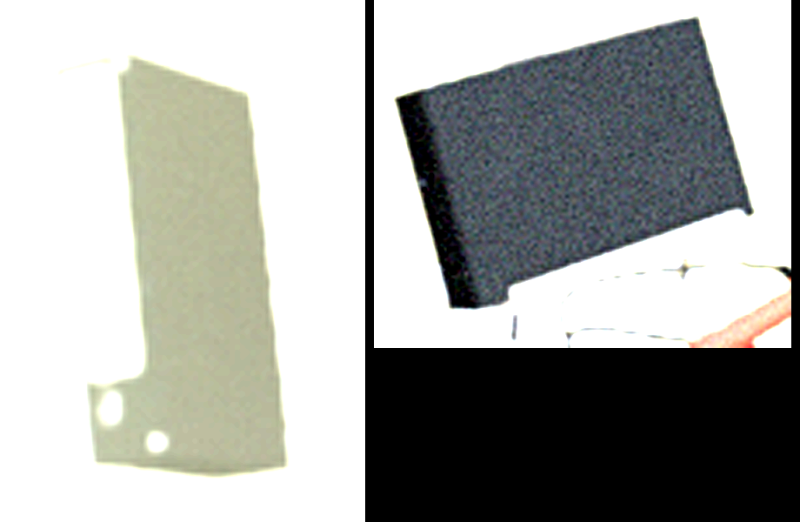

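The measured edge lengths match: white box 104×160, carton 60×100, heights about 40 and 67. In the stretched picture the black box's silhouette corners are:
- **Top view:** upper-back far (365,198), upper-front far (380,194.5), lower-front far (404,202), and at the near end (373,273), (396,276), (410,274).
- **Scene view:** (418,253), (340,274), (332,276), (347,336).

Next I'll triangulate these.

```bash
cat > rb.py <<'E'
from h import *
from scipy.optimize import least_squares
t=load("top0.npz");s=load("scene0.npz")
f=.8696
T=lambda x,y:(355+x/f/6-.4,185+y/f/6-.4); S=lambda x,y:(325+(x/f-430)/4-.4,248+y/f/4-.4)
# own coords (x down slope,y,z)
far=1; pts=[ # (lx,ly,lz),cam,uv ; ly sign set below
((-52,1,37),t,T(132,56)),((52,1,37),t,T(248,95)),((-52,-1,0),t,T(95,461)),((52,-1,0),t,T(213,474)),((52,-1,37),t,T(286,465)),
((-52,1,37),s,S(698,17)),((-52,-1,0),s,S(397,98)),((52,-1,0),s,S(452,307)),((-52,-1,37),s,S(425,91))]
for k in(0,):
    print(tri(t,pts[0][2],s,pts[5][2]),tri(t,pts[2][2],s,pts[6][2]),tri(t,pts[3][2],s,pts[7][2]))
a=np.radians(35)
def pose(p):
    x,y,z,yaw=p[:4]; al=a+ (p[4] if len(p)>4 else 0)
    # horizontal rest +x dir
    h=np.array([np.cos(yaw),np.sin(yaw),0]);k=np.array([0,0,1.])
    X=h*np.sin(al)-k*np.cos(al); Z=h*np.cos(al)+k*np.sin(al); Y=np.cross(Z,X)
    return np.array([x,y,z]),np.c_[X,Y,Z]
def res(p):
    o,R=pose(p);out=[]
    for (lx,l,lz),c,uv in pts:
        Y=R[:,1]; sg=l*np.sign(Y[0]); out.append((proj(c,o+R@[lx,80*sg,lz])[0]-uv))
    return np.ravel(out)
for n in(4,5):
    q=least_squares(res,np.r_[500,150,60,-1.6,np.zeros(n-4)],loss="soft_l1")
    o,R=pose(q.x); print(n,q.x,"res",q.fun if 0 else res(q.x).round(1).tolist());print(R)
    print("mid",o+R@[0,0,18.5],"top edge mid",o+R@[-52,0,18.5],"bottom",o+R@[52,0,0],o+R@[52,0,37])
E
python3 rb.py
```

```text
(array([611.63, 134.72, 124.64]), np.float64(0.2879797508149412)) (array([456.83, 152.84, 105.64]), np.float64(0.2924072923133409)) (array([461.18,  98.18,  21.96]), np.float64(0.6613722784984183))
4 [537.95 132.59  59.91  -1.51] res [-1.4, -2.8, 0.6, -2.3, -2.4, 0.6, -0.1, 1.0, 1.4, 0.3, 2.2, -0.8, -1.5, 0.4, -0.5, 2.6, 0.3, -0.3]
[[ 0.04  1.    0.05]
 [-0.57  0.06 -0.82]
 [-0.82 -0.    0.57]]
mid [538.9  117.47  70.52] top edge mid [537.02 147.23 113.11] bottom [539.83 102.82  17.31] [541.75  72.58  38.53]
5 [537.21 132.34  61.34  -1.5   -0.04] res [-0.3, -2.7, -0.1, -2.0, -0.9, 0.8, -0.4, 1.2, 1.4, 0.4, 2.7, -0.9, -1.2, -0.0, -1.0, 2.3, 1.1, 0.1]
[[ 0.04  1.    0.06]
 [-0.54  0.07 -0.84]
 [-0.84  0.    0.54]]
mid [538.34 116.8   71.33] top edge mid [536.3 144.8 115.1] bottom [539.25 104.34  17.57] [541.51  73.28  37.54]
```

```bash
cat >> h.py <<'E'
from scipy.spatial.transform import Rotation as Ro
def down(yaw_deg,zdir=(0,0,-1)):
    "tool rotation: z along zdir, y (closing) at heading yaw_deg, made orthogonal"
    z=np.array(zdir,float);z/=np.linalg.norm(z);c=np.radians(yaw_deg);y=np.array([np.cos(c),np.sin(c),0]);y-=z*(y@z);y/=np.linalg.norm(y)
    return np.c_[np.cross(y,z),y,z]
def cur():
    from station import r
    o=r.get_obs();q=o["ee_rot"];return o,np.array(o["tool_pos"]),Ro.from_quat([q[1],q[2],q[3],q[0]]).as_matrix()
def go(*goals):
    o,p,R=cur();print("t",o["time"],"pos",p,"f",o["force"],"w",o["width"],o["grasp_force"],"j",o["joint_pos"]);print("toolY",R[:,1],"toolZ",R[:,2])
    for P,G in goals:
        rv=Ro.from_matrix(R.T@G).as_rotvec(degrees=True);print("turn",rv.round(2),"|",np.linalg.norm(rv).round(1),"shift",(R.T@(np.array(P)-p)).round(1),"dist",np.linalg.norm(np.array(P)-p).round(0))
E
python3 - <<'E'
from h import *
t=load("top0.npz")
for a,b,z in[((403.7,202.3),(409.6,273.9),40),((364.8,197.4),(373.0,273.0),106)]:
    P=plane(t,[a,b],z);d=P[0]-P[1];print(P.tolist(),np.linalg.norm(d),np.degrees(np.arctan2(d[1],d[0])))
yb=5.0 # heading of box length
h=np.radians(yb-90);H=np.array([np.cos(h),np.sin(h),0]);a=np.radians(35)
Z=H*np.sin(a)-np.array([0,0,np.cos(a)])
top=np.array([537,146,115.]);G=down(yb+90,Z)
go((top-110*Z,G),(top-60*Z,G),(top+35*Z,G))
E
```

```text
[[617.1997595910948, 75.88108115614895, 40.0], [461.97460171091717, 70.25121212462349, 40.0]] 155.32721932822398 2.077153025449866
[[612.8684482915464, 163.86334769989543, 106.0], [456.81948725202915, 152.42839202618111, 106.0]] 156.4673654560995 4.191029333440454
t 0.1 pos [211.   587.72 221.55] f [ 0.65 -0.   -0.5 ] w 87.13503429614138 0.0 j [ 1.1   0.22  1.53 -0.    1.39 -0.13]
toolY [ 0.34  0.94 -0.  ] toolZ [-0. -0. -1.]
turn [ 34.35  -7.59 -23.96] | 42.6 shift [-429.7 -248.2   16.8] dist 497.0
turn [ 34.35  -7.59 -23.96] | 42.6 shift [-441.7 -274.2   57.8] dist 523.0
turn [ 34.35  -7.59 -23.96] | 42.6 shift [-464.5 -323.5  135.7] dist 582.0
```

{"api": "play_rows", "payload": {
  "steps": "34.4 -7.5 -23.5 -430 -248 17 0;34.4 -7.5 -23.5 -430 -248 17 0;34.4 -7.5 -23.5 -430 -248 17 0;34.4 -7.5 -23.5 -430 -248 17 0;34.4 -7.5 -23.5 -430 -248 17 0;34.4 -7.5 -23.5 -430 -248 17 0;34.4 -7.5 -23.5 -430 -248 17 0;34.4 -7.5 -23.5 -430 -248 17 0;34.4 -7.5 -23.5 -430 -248 17 0;34.4 -7.5 -23.5 -430 -248 17 0"
}}

```text
time: 1.1
tool_pos: [533.0, 207.5, 205.0]
ee_rot: [0.012, -0.038, 0.953, -0.3]
force: [-0.0, 0.7, 0.4]
width: 87.0
grasp_force: 0.0
```

```bash
cat > look.py <<'E'
import sys;from h import *
from station import r
def look(name,rois,out):
    ims=[]
    for n,(x0,y0,x1,y1) in rois:
        S=r.snapshot(n);np.savez(f"{n}_{name}.npz",**S);c=S["frame"][y0:y1,x0:x1,::-1];f=min(400/(x1-x0),500/(y1-y0));ims.append(cv2.resize(c,None,fx=f,fy=f,interpolation=cv2.INTER_CUBIC))
    H=max(i.shape[0] for i in ims);cv2.imwrite(out,np.hstack([cv2.copyMakeBorder(i,0,H-i.shape[0],0,0,0) for i in ims]))
E
python3 - <<'E'
from look import *
look("1",[("top",(330,160,450,310)),("scene",(290,130,470,355))],"pics/l1.png")
yb=4;h=np.radians(yb-90);H=np.array([np.cos(h),np.sin(h),0]);a=np.radians(35)
Z=H*np.sin(a)-np.array([0,0,np.cos(a)]);top=np.array([536,145,115.5]);G=down(yb+90,Z)
go((top-40*Z,G),(top+35*Z,G))
E
```

```text
t 1.2 pos [534.45 204.59 205.14] f [-0.13 -0.11  0.45] w 87.09661638955964 0.0 j [ 0.54  0.36  1.51 -0.54  1.57 -1.02]
toolY [-0.06  0.82 -0.57] toolZ [ 0.04 -0.57 -0.82]
turn [-0.06  0.21  0.11] | 0.2 shift [ 2.8  2.7 67.6] dist 68.0
turn [-0.06  0.21  0.11] | 0.2 shift [  3.1   2.8 142.6] dist 143.0
```

View pics/l1.png

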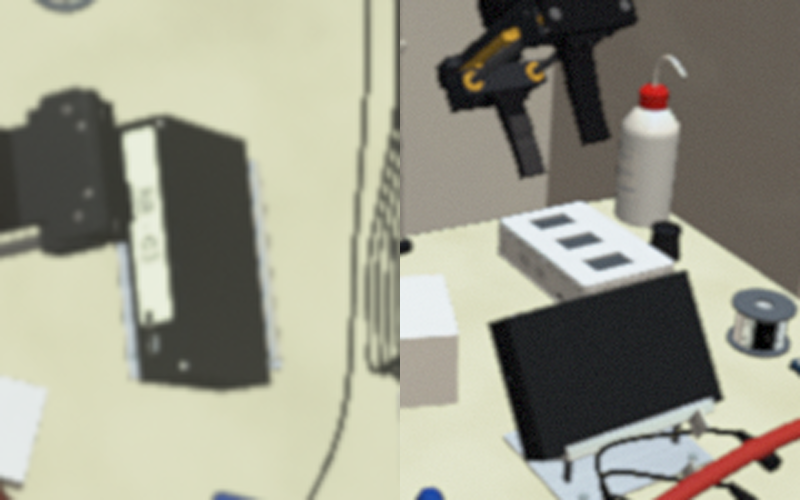

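The gripper is tilted square to the slope and in line with the box, with the box's upper edge below and right of the fingers, as expected. I'll go down along the slope now.

{"api": "play_rows", "payload": {
  "steps": "0 0 0 3 3 40 0;0 0 0 3 3 80 0;0 0 0 3 3 100 0;0 0 0 3 3 115 0;0 0 0 3 3 125 0;0 0 0 3 3 134 0;0 0 0 3 3 142 0;0 0 0 3 3 142 0;0 0 0 3 3 142 0;0 0 0 3 3 142 0"
}}

```text
time: 2.2
tool_pos: [536.0, 131.1, 88.1]
ee_rot: [0.013, -0.037, 0.953, -0.3]
force: [-0.0, 0.3, 0.5]
width: 87.2
grasp_force: 0.0
```

{"api": "play_rows", "payload": {
  "steps": "0 0 0 0 0 0 0.3;0 0 0 0 0 0 0.4;0 0 0 0 0 0 0.5;0 0 0 0 0 0 0.55;0 0 0 0 0 0 0.6;0 0 0 0 0 0 0.65;0 0 0 0 0 0 0.8;0 0 0 0 0 0 1;0 0 0 0 0 0 1;0 0 0 0 0 0 1"
}}

```text
time: 3.2
tool_pos: [535.8, 127.5, 90.1]
ee_rot: [0.012, -0.036, 0.952, -0.303]
force: [-3.4, -8.9, 10.9]
width: 37.0
grasp_force: 30.0
```

Gripped at 37 mm, as it should be. I'll relieve the 4 mm sideways bias and pull out along the slope.

{"api": "play_rows", "payload": {
  "steps": "0 0 0 0 -3 0 1;0 0 0 0 -5 -2 1;0 0 0 0 -6 -10 1;0 0 0 0 -6 -25 1;0 0 0 0 -6 -45 1;0 0 0 0 -6 -70 1;0 0 0 0 -6 -100 1;0 0 0 0 -6 -130 1;0 0 0 0 -6 -130 1;0 0 0 0 -6 -130 1"
}}

```text
time: 4.2
tool_pos: [530.0, 201.1, 198.0]
ee_rot: [0.014, -0.038, 0.953, -0.299]
force: [-0.2, -0.8, -4.3]
width: 37.2
grasp_force: 29.8
```

```bash
python3 - <<'E'
from h import *
w=np.radians(3.3);ex=np.array([np.cos(w),np.sin(w),0]);ey=np.array([-ex[1],ex[0],0]);c=np.array([661.3,360.7,0])
G=down(3.3)
go((np.array([520,230,230]),down(50)),(c-78*ex+[0,0,170],G))
E
```

```text
t 4.2 pos [529.97 201.07 197.96] f [-0.16 -0.81 -4.32] w 37.20095428081699 29.806790486764534 j [ 0.54  0.35  1.54 -0.54  1.55 -1.02]
toolY [-0.06  0.82 -0.57] toolZ [ 0.05 -0.57 -0.82]
turn [-33.02  13.73  43.15] | 56.0 shift [  7.5   6.  -43.3] dist 44.0
turn [-26.96  27.85  88.17] | 96.3 shift [-65.7 139.4 -62.9] dist 166.0
```

{"api": "play_rows", "payload": {
  "steps": "-27 28 88 -66 139 -63 1;-27 28 88 -66 139 -63 1;-27 28 88 -66 139 -63 1;-27 28 88 -66 139 -63 1;-27 28 88 -66 139 -63 1;-27 28 88 -66 139 -63 1;-27 28 88 -66 139 -63 1;-27 28 88 -66 139 -63 1;-27 28 88 -66 139 -63 1;-27 28 88 -66 139 -63 1"
}}

```text
time: 5.2
tool_pos: [583.1, 353.1, 167.1]
ee_rot: [-0.001, 0.627, 0.778, -0.038]
force: [-0.1, -0.4, -3.3]
width: 37.1
grasp_force: 29.9
```

{"api": "play_rows", "payload": {
  "steps": "0 0 0 0 0 0 1;0 0 0 0 0 0 1;0 0 0 0 0 0 1;0 0 0 0 0 0 1;0 0 0 0 0 0 1;0 0 0 0 0 0 1;0 0 0 0 0 0 1;0 0 0 0 0 0 1;0 0 0 0 0 0 1;0 0 0 0 0 0 1"
}}

```text
time: 6.2
tool_pos: [583.8, 354.7, 169.6]
ee_rot: [0.0, 0.624, 0.781, -0.037]
force: [-0.0, -0.3, -3.2]
width: 36.7
grasp_force: 29.9
```

```bash
python3 - <<'E'
from look import *
look("2",[("top",(220,130,370,317)),("scene",(260,130,440,355))],"pics/l2.png")
w=np.radians(3.3);ex=np.array([np.cos(w),np.sin(w),0]);c=np.array([661.3,360.7,0])
go((c-82*ex+[0,0,90],down(3.3)),(c-76*ex+[0,0,75],down(3.3)))
E
```

```text
t 6.3 pos [583.88 354.63 169.59] f [-1.28 -0.48 -3.55] w 37.22322173217691 29.915185397694586 j [ 0.45  0.45  1.34 -0.03  1.42  0.23]
toolY [ 0.97  0.22 -0.06] toolZ [-0.05 -0.06 -1.  ]
turn [-3.06  2.9   9.43] | 10.3 shift [ 6.   0.5 79.5] dist 80.0
turn [-3.06  2.9   9.43] | 10.3 shift [ 5.7  7.3 94.2] dist 95.0
```

View pics/l2.png

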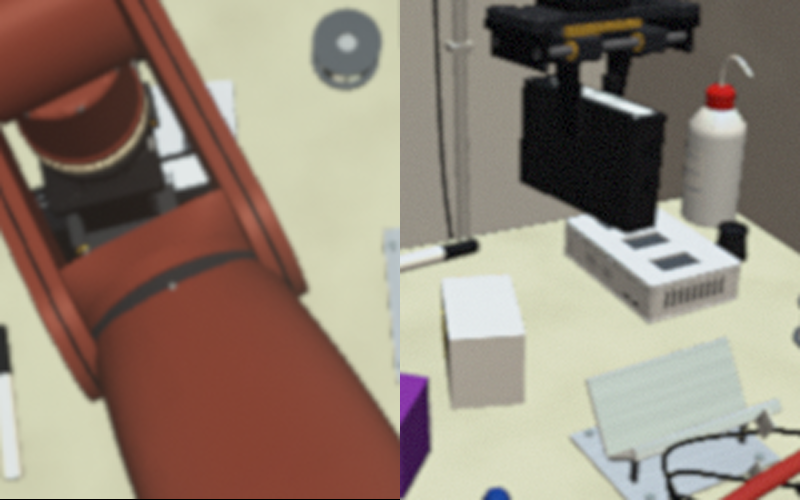

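The black box hangs upright in the fingers with its label edge on top, beside the white box and clear of it. I'll finish the turn and go down in front of the white face.

{"api": "play_rows", "payload": {
  "steps": "-3 3 9.4 6 -4 0 1;-3 3 9.4 6 -4 0 1;-3 3 9.4 6 -4 10 1;-3 3 9.4 6 -3 30 1;-3 3 9.4 6 -2 50 1;-3 3 9.4 6 0 70 1;-3 3 9.4 6 0 80 1;-3 3 9.4 6 0 82 1;-3 3 9.4 6 0 82 1;-3 3 9.4 6 0 82 1"
}}

```text
time: 7.3
tool_pos: [579.6, 356.2, 88.8]
ee_rot: [-0.001, 0.686, 0.728, 0.001]
force: [0.3, 0.0, -3.2]
width: 36.8
grasp_force: 29.9
```

```bash
python3 - <<'E'
from h import *
w=np.radians(3.3);ex=np.array([np.cos(w),np.sin(w),0]);c=np.array([661.3,360.7,0])
go((c-79*ex+[0,0,72],down(3.3)))
E
```

```text
t 7.3 pos [579.62 356.24  88.79] f [ 0.28  0.05 -3.19] w 36.81503460178703 29.9158801692829 j [0.43 0.46 1.48 0.   1.2  0.37]
toolY [1.   0.06 0.  ] toolZ [ 0.  0. -1.]
turn [ 0.04 -0.13  0.06] | 0.1 shift [-0.3  2.8 16.8] dist 17.0
```

{"api": "play_rows", "payload": {
  "steps": "0 0 0 0 1 3 1;0 0 0 0 1 6 1;0 0 0 0 1 9 1;0 0 0 0 1 11 1;0 0 0 0 1 12 1;0 0 0 0 1 13 1;0 0 0 0 1 14 1;0 0 0 0 1 14 1;0 0 0 0 1 14 1;0 0 0 0 1 14 1"
}}

```text
time: 8.3
tool_pos: [579.8, 356.0, 73.6]
ee_rot: [-0.001, 0.686, 0.727, 0.0]
force: [-0.5, -0.5, -3.7]
width: 36.8
grasp_force: 29.9
```

{"api": "play_rows", "payload": {
  "steps": "0 0 0 0 0 1 1;0 0 0 0 0 1 1;0 0 0 0 0 2 1;0 0 0 0 0 2 1;0 0 0 0 0 3 1;0 0 0 0 0 3 1;0 0 0 0 0 3 1;0 0 0 0 0 3 1;0 0 0 0 0 3 1;0 0 0 0 0 3 1"
}}

```text
time: 9.3
tool_pos: [579.9, 356.3, 71.0]
ee_rot: [-0.001, 0.686, 0.727, 0.001]
force: [-0.7, 2.7, 2.3]
width: 36.7
grasp_force: 29.9
```

{"api": "play_rows", "payload": {
  "steps": "0 0 0 0 2 0 1;0 0 0 0 4 0 1;0 0 0 0 6 0 1;0 0 0 0 7 0 1;0 0 0 0 8 0 1;0 0 0 0 9 0 1;0 0 0 0 9 0 1;0 0 0 0 9 0 1;0 0 0 0 9 0 1;0 0 0 0 9 0 1"
}}

```text
time: 10.3
tool_pos: [588.9, 356.2, 70.5]
ee_rot: [-0.001, 0.686, 0.727, 0.0]
force: [-2.4, -1.7, 4.2]
width: 36.9
grasp_force: 30.0
```

{"api": "play_rows", "payload": {
  "steps": "0 0 0 0 0.5 0 1;0 0 0 0 1 0 1;0 0 0 0 1.5 0 1;0 0 0 0 2 0 1;0 0 0 0 2.5 0 1;0 0 0 0 3 0 1;0 0 0 0 3 0 1;0 0 0 0 3 0 1;0 0 0 0 3 0 1;0 0 0 0 3 0 1"
}}

```text
time: 11.3
tool_pos: [589.7, 356.3, 70.5]
ee_rot: [-0.002, 0.686, 0.728, -0.002]
force: [-9.8, -3.3, 9.7]
width: 36.9
grasp_force: 30.0
```

{"api": "play_rows", "payload": {
  "steps": "0 0 0 0 -0.5 0 1;0 0 0 0 -1 0 1;0 0 0 0 -1.5 0 1;0 0 0 0 -2 0 1;0 0 0 0 -2 -1 1;0 0 0 0 -2 -1.5 1;0 0 0 0 -2 -1.5 1;0 0 0 0 -2 -1.5 1;0 0 0 0 -2 -1.5 1;0 0 0 0 -2 -1.5 1"
}}

```text
time: 12.3
tool_pos: [589.5, 356.5, 71.5]
ee_rot: [-0.001, 0.686, 0.727, -0.0]
force: [-2.9, -0.2, -3.9]
width: 36.8
grasp_force: 29.9
```

```bash
python3 - <<'E'
from look import *
look("3",[("scene",(320,190,430,280)),("top",(220,130,340,220))],"pics/l3.png")
E
```

```text
(no output)
```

View pics/l3.png

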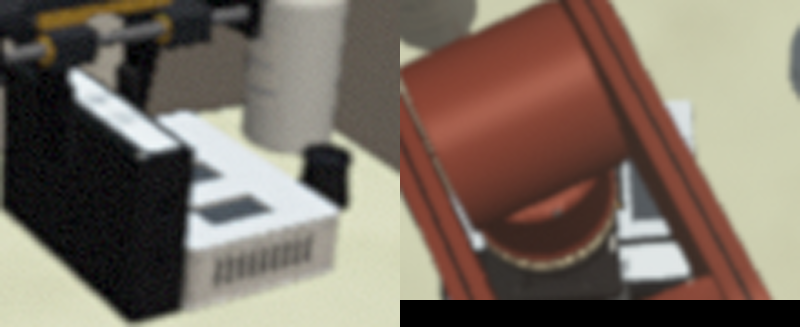

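```bash
python3 - <<'E'
from h import *
s=load("scene_3.npz")
w=np.radians(3.3);ex=np.array([np.cos(w),np.sin(w),0]);ey=np.array([-ex[1],ex[0],0]);c=np.array([661.3,360.7,0])
for n,(x,y),z in[("front bottom near",(134,323),0),("back top near",(190,150),104),("front top near",(137,159),104)]:
    P=plane(s,((x+.5)/3.636-.5+320,(y+.5)/3.636-.5+190),z)[0];d=P-c;print(n,P,"white frame",d@ex,d@ey)
E
```

```text
front bottom near [578.73 278.73   0.  ] white frame -87.14877190243953 -77.07627716332632
back top near [606.05 276.59 104.  ] white frame -60.00345051515504 -80.7920673691417
front top near [574.07 277.98 104.  ] white frame -91.85078664626877 -77.56352509536148
```

{"api": "play_rows", "payload": {
  "steps": "0 0 0 0 0 0.5 1;0 0 0 0 0 1 1;0 0 0 0 0 1.3 1;0 0 0 0 0 1.3 1;0 0 0 0 0 1.3 1;0 0 0 0 0 1.3 1;0 0 0 0 0 1.3 1;0 0 0 0 0 1.3 1;0 0 0 0 0 1.3 1;0 0 0 0 0 1.3 1"
}}

```text
time: 13.4
tool_pos: [589.6, 356.6, 71.1]
ee_rot: [-0.001, 0.686, 0.727, 0.0]
force: [-4.2, -0.5, 1.7]
width: 37.0
grasp_force: 29.9
```

The crop shows the relay box standing against the white box, with its near end at about −78 mm in the white frame (the white box ends at −80), so the ends are level. I'll relieve the last push and open.

{"api": "play_rows", "payload": {
  "steps": "0 0 0 0 -0.5 0 1;0 0 0 0 -1 0 1;0 0 0 0 -1 0 1;0 0 0 0 -1 0 0.56;0 0 0 0 -1 0 0.54;0 0 0 0 -1 0 0.5;0 0 0 0 -1 0 0.45;0 0 0 0 -1 0 0.4;0 0 0 0 -1 0 0.35;0 0 0 0 -1 0 0.3"
}}

```text
time: 14.4
tool_pos: [588.8, 356.4, 70.7]
ee_rot: [-0.001, 0.686, 0.727, 0.0]
force: [0.1, -0.0, -0.1]
width: 57.6
grasp_force: 0.0
```

{"api": "play_rows", "payload": {
  "steps": "0 0 0 0 0 0 0.3;0 0 0 0 0 0 0.3;0 0 0 0 0 -10 0.3;0 0 0 0 0 -25 0.3;0 0 0 0 0 -50 0.3;0 0 0 0 0 -90 0.3;0 0 0 0 0 -130 0.3;0 0 0 0 0 -160 0.3;0 0 0 0 0 -160 0.1;0 0 0 0 0 -160 0"
}}

```text
time: 15.4
tool_pos: [589.8, 356.6, 233.5]
ee_rot: [-0.0, 0.686, 0.727, 0.002]
force: [-0.3, -0.6, -1.1]
width: 70.4
grasp_force: 0.0
```

```bash
python3 - <<'E'
from look import *
c0=np.array([442.3,265.5,0]);go((c0+[0,0,140],down(-15.9)),(c0+[0,0,42],down(-15.9)))
E
```

```text
t 15.4 pos [589.77 356.59 233.54] f [-0.27 -0.56 -1.13] w 70.36997524575393 0.0 j [0.43 0.36 1.33 0.   1.44 0.37]
toolY [1.   0.06 0.  ] toolZ [ 0.  0. -1.]
turn [ 0.13 -0.21 19.23] | 19.2 shift [ -82.7 -152.8   92.9] dist 197.0
turn [ 0.13 -0.21 19.23] | 19.2 shift [ -83.  -153.   190.9] dist 258.0
```

{"api": "play_rows", "payload": {
  "steps": "0 0 19.2 -83 -153 10 0;0 0 19.2 -83 -153 10 0;0 0 19.2 -83 -153 10 0;0 0 19.2 -83 -153 10 0;0 0 19.2 -83 -153 50 0;0 0 19.2 -83 -153 90 0;0 0 19.2 -83 -153 90 0;0 0 19.2 -83 -153 90 0;0 0 19.2 -83 -153 90 0;0 0 19.2 -83 -153 90 0"
}}

```text
time: 16.4
tool_pos: [442.4, 265.2, 142.9]
ee_rot: [-0.001, 0.798, 0.603, 0.002]
force: [-0.4, -0.3, 0.8]
width: 87.4
grasp_force: 0.0
```

```bash
python3 - <<'E'
from look import *
look("4",[("scene",(250,180,430,330)),("top",(220,130,370,320))],"pics/l4.png")
c0=np.array([442.3,265.5,0]);go((c0+[0,0,42],down(-15.9)))
E
```

```text
t 16.5 pos [442.   265.03 142.33] f [-0.1   0.54 -0.23] w 86.92471171341904 0.0 j [0.39 0.03 1.89 0.   1.22 0.66]
toolY [ 0.96 -0.27  0.  ] toolZ [ 0.  0. -1.]
turn [ 0.03 -0.16  0.03] | 0.2 shift [  0.3   0.1 100.3] dist 100.0
```

View pics/l4.png

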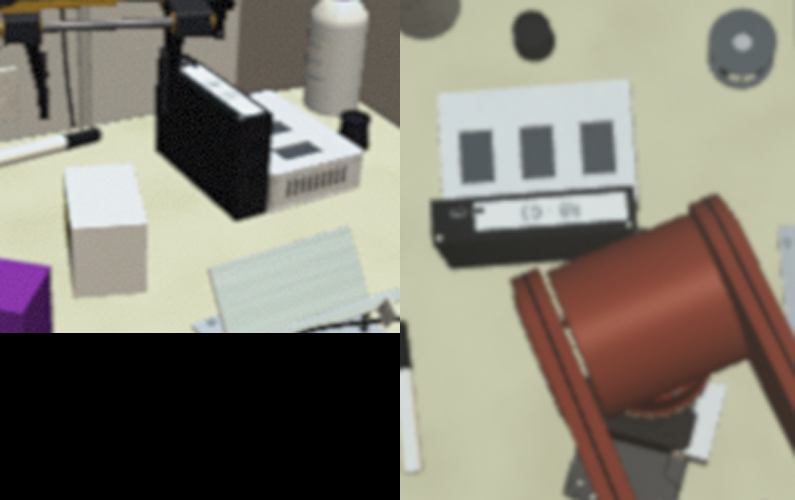

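The relay box stands upright and parallel against the white box; in the top crop its top edge runs (432,200)–(635,188). I'll check the numbers and descend on the carton.

```bash
python3 - <<'E'
from h import *
s=load("top_4.npz")
w=np.radians(3.3);ex=np.array([np.cos(w),np.sin(w),0]);ey=np.array([-ex[1],ex[0],0]);c=np.array([661.3,360.7,0])
for x,y in[(31,201),(235,187),(33,236),(238,228)]:
    P=plane(s,((x+.5)/2.632-.5+220,(y+.5)/2.632-.5+130),104)[0];d=P-c;print(P,d@ex,d@ey)
E
```

```text
[600.7  437.55 104.  ] -56.079621562722174 80.20619266171157
[608.68 278.32 104.  ] -57.278383299357394 -79.2174114734056
[572.72 435.73 104.  ] -84.11056639677828 80.00536736802106
[575.89 276.47 104.  ] -90.11570180505713 -79.17647057830479
```

{"api": "play_rows", "payload": {
  "steps": "0 0 0 0 0 30 0;0 0 0 0 0 60 0;0 0 0 0 0 80 0;0 0 0 0 0 90 0;0 0 0 0 0 98 0;0 0 0 0 0 100 0;0 0 0 0 0 100 0;0 0 0 0 0 100 0;0 0 0 0 0 100 0;0 0 0 0 0 100 0"
}}

```text
time: 17.5
tool_pos: [441.2, 264.9, 41.3]
ee_rot: [-0.001, 0.798, 0.603, 0.001]
force: [-1.2, 0.2, -0.3]
width: 87.3
grasp_force: 0.0
```

{"api": "play_rows", "payload": {
  "steps": "0 0 0 0 0 0 0.15;0 0 0 0 0 0 0.2;0 0 0 0 0 0 0.25;0 0 0 0 0 0 0.28;0 0 0 0 0 0 0.31;0 0 0 0 0 0 0.35;0 0 0 0 0 0 0.5;0 0 0 0 0 0 1;0 0 0 0 0 0 1;0 0 0 0 0 0 1"
}}

```text
time: 18.5
tool_pos: [440.8, 264.7, 40.7]
ee_rot: [-0.001, 0.798, 0.603, -0.0]
force: [-0.4, -0.4, 0.2]
width: 59.8
grasp_force: 30.0
```

```bash
python3 - <<'E'
from h import *
w=np.radians(3.3);ex=np.array([np.cos(w),np.sin(w),0]);ey=np.array([-ex[1],ex[0],0]);c=np.array([661.3,360.7,0])
go((c-155*ex+[0,0,90],down(-86.7)),(c-155*ex+[0,0,41],down(-86.7)))
E
```

```text
t 18.5 pos [440.76 264.71  40.68] f [-0.4  -0.39  0.24] w 59.839103206052414 29.9864391842857 j [0.39 0.17 1.95 0.   1.02 0.66]
toolY [ 0.96 -0.27 -0.  ] toolZ [-0.  0. -1.]
turn [-0.12  0.01 70.83] | 70.8 shift [101.8  39.4 -49.3] dist 120.0
turn [-0.12  0.01 70.83] | 70.8 shift [101.7  39.5  -0.3] dist 109.0
```

{"api": "play_rows", "payload": {
  "steps": "0 0 0 0 0 -20 1;0 0 0 0 0 -50 1;0 0 70.8 102 39 -50 1;0 0 70.8 102 39 -50 1;0 0 70.8 102 39 -50 1;0 0 70.8 102 39 -50 1;0 0 70.8 102 39 -50 1;0 0 70.8 102 39 -50 1;0 0 70.8 102 39 -50 1;0 0 70.8 102 39 -50 1"
}}

```text
time: 19.5
tool_pos: [505.9, 351.9, 90.2]
ee_rot: [-0.001, 0.999, 0.044, -0.001]
force: [-0.4, -0.8, -1.8]
width: 59.7
grasp_force: 30.0
```

{"api": "play_rows", "payload": {
  "steps": "0 0 0 0 0 0 1;0 0 0 0 0 0 1;0 0 0 0 0 0 1;0 0 0 0 0 0 1;0 0 0 0 0 0 1;0 0 0 0 0 0 1;0 0 0 0 0 0 1;0 0 0 0 0 0 1;0 0 0 0 0 0 1;0 0 0 0 0 0 1"
}}

```text
time: 20.5
tool_pos: [506.2, 352.1, 90.7]
ee_rot: [-0.001, 0.999, 0.047, -0.001]
force: [-1.6, -0.1, -0.9]
width: 60.1
grasp_force: 30.0
```

```bash
python3 - <<'E'
from h import *
w=np.radians(3.3);ex=np.array([np.cos(w),np.sin(w),0]);ey=np.array([-ex[1],ex[0],0]);c=np.array([661.3,360.7,0])
go((c-155*ex+[0,0,41],down(-86.7)))
E
```

```text
t 20.5 pos [506.22 352.12  90.74] f [-1.57 -0.08 -0.87] w 60.11988481150983 29.985348572954535 j [0.48 0.32 1.66 0.   1.16 1.95]
toolY [ 0.09 -1.   -0.  ] toolZ [-0.  0. -1.]
turn [-0.09  0.07  2.08] | 2.1 shift [ 0.4  0.5 49.7] dist 50.0
```

{"api": "play_rows", "payload": {
  "steps": "0 0 2.1 0 0 10 1;0 0 2.1 0 0 25 1;0 0 2.1 0 0 35 1;0 0 2.1 0 0 42 1;0 0 2.1 0 0 46 1;0 0 2.1 0 0 48 1;0 0 2.1 0 0 49.5 1;0 0 2.1 0 0 50.5 1;0 0 2.1 0 0 50.5 1;0 0 2.1 0 0 50.5 1"
}}

```text
time: 21.5
tool_pos: [506.5, 352.4, 40.7]
ee_rot: [-0.001, 1.0, 0.029, -0.0]
force: [-0.5, 0.7, -0.2]
width: 60.0
grasp_force: 30.0
```

```bash
python3 - <<'E'
from h import *
w=np.radians(3.3);ex=np.array([np.cos(w),np.sin(w),0]);ey=np.array([-ex[1],ex[0],0]);c=np.array([661.3,360.7,0])
go((c-141*ex+[0,0,41],down(-86.7)))
E
```

```text
t 21.5 pos [506.51 352.38  40.73] f [-0.51  0.73 -0.17] w 60.04461705731597 29.985422710888088 j [0.48 0.39 1.68 0.   1.07 1.99]
toolY [ 0.06 -1.   -0.  ] toolZ [-0.  0. -1.]
turn [-0.12  0.02 -0.02] | 0.1 shift [14.   0.6 -0.3] dist 14.0
```

{"api": "play_rows", "payload": {
  "steps": "0 0 0 2 0 0 1;0 0 0 4 0 0 1;0 0 0 6 0 0 1;0 0 0 7 0 0 1;0 0 0 8 0 0 1;0 0 0 9 0 0 1;0 0 0 9.5 0 0 1;0 0 0 10 0 0 1;0 0 0 10 0 0 1;0 0 0 10 0 0 1"
}}

```text
time: 22.5
tool_pos: [516.1, 353.0, 40.7]
ee_rot: [-0.001, 1.0, 0.029, -0.001]
force: [-4.7, 0.1, 5.4]
width: 59.5
grasp_force: 30.0
```

{"api": "play_rows", "payload": {
  "steps": "0 0 0 0.3 0 0 1;0 0 0 0.6 0 0 1;0 0 0 0.9 0 0 1;0 0 0 1.2 0 0 1;0 0 0 1.5 0 0 1;0 0 0 1.8 0 0 1;0 0 0 2 0 0 1;0 0 0 2 0 0 1;0 0 0 2 0 0 1;0 0 0 2 0 0 1"
}}

```text
time: 23.5
tool_pos: [518.0, 353.1, 40.7]
ee_rot: [-0.001, 1.0, 0.029, -0.001]
force: [-4.3, -0.5, 6.1]
width: 60.1
grasp_force: 30.0
```

{"api": "play_rows", "payload": {
  "steps": "0 0 0 0.3 0 0 1;0 0 0 0.6 0 0 1;0 0 0 0.9 0 0 1;0 0 0 1.2 0 0 1;0 0 0 1.5 0 0 1;0 0 0 1.8 0 0 1;0 0 0 2 0 0 1;0 0 0 2 0 0 1;0 0 0 2 0 0 1;0 0 0 2 0 0 1"
}}

```text
time: 24.5
tool_pos: [519.7, 353.2, 40.7]
ee_rot: [-0.001, 1.0, 0.029, -0.001]
force: [-6.3, -0.3, 7.0]
width: 59.7
grasp_force: 30.0
```

```bash
python3 - <<'E'
from look import *
look("5",[("scene",(290,190,420,300)),("top",(220,130,370,320))],"pics/l5.png")
E
```

```text
(no output)
```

View pics/l5.png

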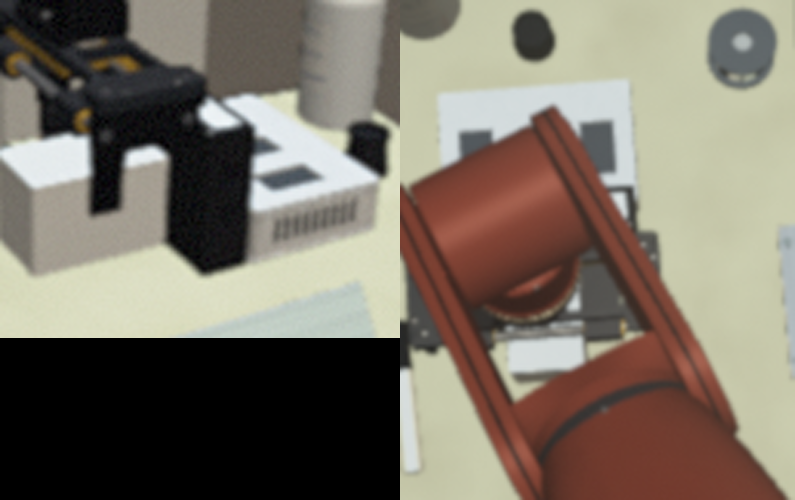

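The carton is held square with its small end right at the relay box's free face; contact is only just beginning by force. I'll push a little further to feel it firmly.

{"api": "play_rows", "payload": {
  "steps": "0 0 0 0.3 0 0 1;0 0 0 0.6 0 0 1;0 0 0 0.9 0 0 1;0 0 0 1.2 0 0 1;0 0 0 1.5 0 0 1;0 0 0 1.8 0 0 1;0 0 0 2 0 0 1;0 0 0 2 0 0 1;0 0 0 2 0 0 1;0 0 0 2 0 0 1"
}}

```text
time: 25.6
tool_pos: [520.1, 353.2, 40.8]
ee_rot: [-0.0, 1.0, 0.029, -0.003]
force: [-11.4, -0.5, 11.7]
width: 59.9
grasp_force: 30.0
```

{"api": "play_rows", "payload": {
  "steps": "0 0 0 0.3 0 0 1;0 0 0 0.6 0 0 1;0 0 0 0.9 0 0 1;0 0 0 1.2 0 0 1;0 0 0 1.5 0 0 1;0 0 0 1.5 0 0 1;0 0 0 1.5 0 0 1;0 0 0 1.5 0 0 1;0 0 0 1.5 0 0 1;0 0 0 1.5 0 0 1"
}}

```text
time: 26.6
tool_pos: [520.3, 353.1, 40.7]
ee_rot: [-0.0, 1.0, 0.029, -0.004]
force: [-16.3, -3.1, 15.9]
width: 59.9
grasp_force: 30.0
```

{"api": "play_rows", "payload": {
  "steps": "0 0 0 -1 0 0 1;0 0 0 -2 0 0 1;0 0 0 -2.6 0 -0.5 1;0 0 0 -2.6 0 -1 1;0 0 0 -2.6 0 -1 0.3;0 0 0 -2.6 0 -1 0.28;0 0 0 -2.6 0 -1 0.25;0 0 0 -2.6 0 -1 0.2;0 0 0 -2.6 0 -1 0.1;0 0 0 -2.6 0 -1 0"
}}

```text
time: 27.6
tool_pos: [521.2, 353.0, 41.3]
ee_rot: [-0.001, 1.0, 0.029, -0.001]
force: [-0.6, 1.2, 0.8]
width: 78.3
grasp_force: 0.0
```

{"api": "play_rows", "payload": {
  "steps": "0 0 0 0 0 0 0;0 0 0 0 0 0 0;0 0 0 0 0 -10 0;0 0 0 0 0 -30 0;0 0 0 0 0 -60 0;0 0 0 0 0 -100 0;0 0 0 0 0 -140 0;0 0 0 -40 0 -180 0;0 0 0 -80 0 -200 0;0 0 0 -120 0 -200 0"
}}

```text
time: 28.6
tool_pos: [402.3, 347.0, 247.0]
ee_rot: [-0.003, 1.0, 0.028, 0.003]
force: [-0.4, 1.4, 0.7]
width: 86.8
grasp_force: 0.0
```

{"api": "play_rows", "payload": {
  "steps": "0 0 0 0 40 0 0;0 0 0 0 80 0 0;0 0 0 0 120 0 0;0 0 0 0 160 0 0;0 0 0 0 200 0 0;0 0 0 0 240 0 0;0 0 0 0 260 0 0;0 0 0 0 260 0 0;0 0 0 0 260 0 0;0 0 0 0 260 0 0"
}}

```text
time: 29.6
tool_pos: [416.4, 87.1, 241.3]
ee_rot: [-0.001, 1.0, 0.029, -0.0]
force: [-0.5, -0.1, -0.1]
width: 87.2
grasp_force: 0.0
```

```bash
python3 - <<'E'
from look import *
look("6",[("scene",(290,190,420,300)),("top",(220,140,350,290))],"pics/l6.png")
go()
E
```

```text
t 29.7 pos [416.27  87.3  241.07] f [ 0.93  0.14 -0.13] w 87.04452175795564 0.0 j [ 0.02 -0.29  1.99  0.    1.44  1.53]
toolY [ 0.06 -1.   -0.  ] toolZ [-0.  0. -1.]
```

View pics/l6.png

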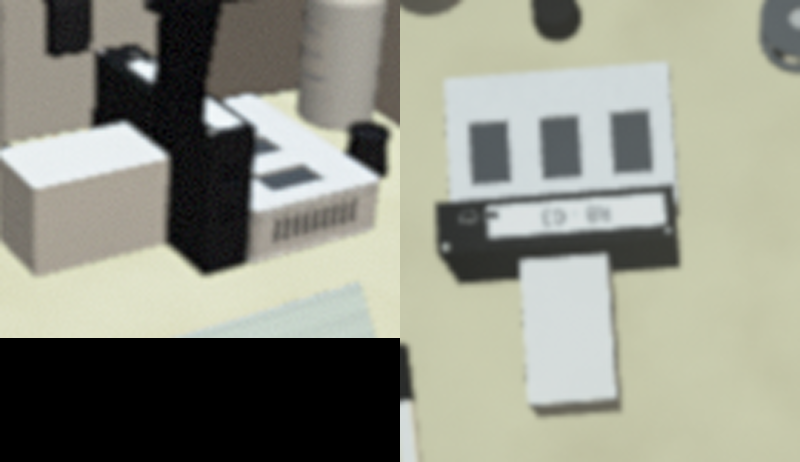

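```bash
python3 - <<'E'
from h import *
s=load("top_6.npz")
w=np.radians(3.3);ex=np.array([np.cos(w),np.sin(w),0]);ey=np.array([-ex[1],ex[0],0]);c=np.array([661.3,360.7,0])
def q(l,z):
    for x,y in l:
        P=plane(s,((x-400+.5)/3.077-.5+220,(y+.5)/3.077-.5+140),z)[0];d=P-c;print(z,P[:2],"wf",d@ex,d@ey)
q([(520,261),(608,254),(617,401),(529,405)],68)
q([(437,204),(675,188),(441,243),(679,230)],104)
# vertical profile of relay top face across x at mid-columns
g=cv2.cvtColor(s["frame"],cv2.COLOR_RGB2GRAY)
for u in (245,300,304): print(u,g[195:230,u].tolist())
P=np.array([c-52*ex+30*ey+[0,0,104],c-89*ex+30*ey+[0,0,104]]);print(proj(s,P))
E
```

```text
68 [568.62 385.47] wf -91.09984260192262 30.06442046342284
68 [572.31 325.37] wf -90.87916614790329 -30.146806870665447
68 [471.17 320.12] wf -192.14968118112762 -29.5674109382225
68 [469.57 379.33] wf -190.34013093167428 29.63283289466872
104 [600.89 437.1 ] wf -55.91044048843655 79.74702339481513
104 [608.63 278.2 ] wf -57.335037955256475 -79.33589079381993
104 [574.2  434.19] wf -82.72578385530011 78.38169611526985
104 [579.87 275.96] wf -86.1732984838726 -79.91304895146696
245 [89, 89, 89, 99, 138, 187, 211, 215, 206, 165, 105, 63, 55, 57, 66, 71, 69, 60, 55, 53, 53, 52, 53, 52, 53, 52, 50, 46, 45, 46, 44, 46, 46, 45, 45]
300 [144, 189, 211, 214, 204, 158, 101, 115, 182, 217, 222, 223, 223, 223, 223, 223, 222, 212, 161, 95, 64, 61, 59, 57, 57, 57, 56, 57, 56, 57, 57, 72, 118, 168, 191]
304 [216, 216, 216, 211, 190, 138, 92, 120, 178, 208, 215, 217, 218, 219, 220, 222, 217, 182, 124, 77, 63, 61, 59, 58, 57, 57, 57, 57, 57, 57, 59, 83, 137, 179, 195]
[[255.75 202.28]
 [256.76 219.83]]
```

The carton's end sits at −91 mm in the white frame (expected about −90), centred within 0.5 mm and square. Both pushes stopped firmly at matching places, so I'm handing in.

```bash
python3 -c "
from station import r
print(r.job_done())"
```

```text
the job is handed in; nothing more can be done
None
```

I stood the relay box on a long thin edge against the white box and set the carton square against the middle of its free face, then handed the job in at about 30 s. Both were released and the arm was clear, but the hand-in returned no verdict.

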